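# Seat the blue tube block in the scanner's fence corner

### The arm

A 6-joint arm with a two-finger parallel gripper is mounted at the origin on the work surface. World frame = base frame: x ahead of the robot, y to its left, z up, the work surface at z = 0. Lengths are in mm, angles in rad, forces in N, time in s.
With the tool pointing down it reaches from about 375 to 975 mm from the base axis. Payload 3.8 kg.
Tool frame: the origin (TCP) lies at the very end of the fingers, on their centre line; the grasp point (between the pads) lies 19 mm behind it (env.grasp_offset is the distance from the TCP to the grasp point, in mm); z points along the fingers, y is the direction in which the jaws open and shut (so a half turn about z gives the same grasp; the last joint's range is limited). The gripper opens to 85 mm and grips with 20 to 120 N. Pads are 22 mm wide; open, the fingers measure 114 mm over their backs; the gripper's body (76 mm by 85 mm) begins 54 mm behind the grasp point. The pads swing forward as they close: fully open they stand 13 mm farther back than shut.
Start: joints at [1.289, 0.264, 1.604, -0, 1.274, -0.037], TCP at [163.592, 654.87, 209.38] pointing down, gripper open.
Joint ranges: [-2.63, 2.63], [-0.94, 2.18], [0.31, 2.57], [-1.31, 4.45], [0, 2.66], [-2.55, 2.55]. Speed limits (rad/s): [2.57, 2.57, 3.14, 3.14, 3.14, 3.14].

### API

Orientations are given as a unit quaternion [x, y, z, w].
In Python, from workcell import env gives the robot as it stands. The module is installed in compiled form; this text tells all that it offers.
- The arm moves only by the shell command python3 -m handwheel 'ROWS' [FORCE]. ROWS is JSON, a list that holds one entry, the list of rows, each a list of 7 numbers: the opening, from 0 (shut) to 1 (fully open), then the shift along the world's x, y, z as a fraction of full scale, then the turn, a rotation vector about the world's x, y, z as a fraction of full scale. In form: [[[hand, tx, ty, tz, ax, ay, az], ...]]. A call has 1 to 8 rows; each row is the pose to reach, as a shift and turn from the pose commanded when the call began; what a row does not reach only later rows make up. Full scale, the value 1, is 250 mm for a shift and 90 degrees for a turn. A row lasts 1/8 s, in which the tool goes at most 62.5 mm and 10.7 degrees, less where a joint would pass 70% of its speed; a pose out of reach is approached as far as the arm can. A call with a number of a shift or a turn outside -1 to 1 is refused whole. A call with a gripper value outside its range is refused whole. The fingers move at their own pace and stop on an object; FORCE is the grip in N (left out, the last holds). Time passes only in rows, so rows that repeat a pose let the fingers close. It gives the time, the measured TCP pose, the force and the opening at its end, in the units of the state.
- env.sense(): the state, without advancing time (a new reading comes with each control period).
- env.camera(name): name is "scene" or "top" or "wrist"; returns the picture (420x560x3 uint8, red, green, blue); there is no depth.
- env.calibration(name): a dict with "fovy" (degrees; the focal length in pixels is half the picture's height over the tangent of half this angle, whatever the lens; pixels are square), "cx", "cy" (the principal point, pixels), "R" (3x3) and "t" (3): a world point X has camera coordinates R X + t. Camera axes: x right, y down, z forward; pixel columns grow to the right and rows downward; lengths in mm; the calibration is good to about 2 mm. The wrist camera is an equidistant fisheye: a pixel r from the principal point sees the ray r / f radians off the axis. A picture is of the moment at which its call begins: read the wrist's pose just before it. calibration takes no time and is no camera call; for the wrist camera it gives the pose at the moment of the call.
- env.hand_in(): hands the job in, once; it reports no verdict.
Trained networks look in the newest picture that a camera, given by its name, has taken for a name from the list of things; names that differ only in an ending like _2 or _b are one class to them, and where a whole thing is asked for, a point or a joint stands for the part that bears it (a point fixed in the world has none). Each returns a list of dicts, best first, with "p" (0 to 1); they miss things now and then, are a little off and sometimes report something else, mostly with a low value. They report only what shows in the picture. A call takes as long as a camera call. They do not tell look-alikes from the thing itself.
- env.look_for(name, camera): "box" ([left, top, right, bottom] in pixels, round what is visible of it).
The state is a dict: "time_s": time; "joints": joint angles; "qvel": joint speeds; "effort": joint torques, N m; "eef_pos": TCP position; "orientation": TCP orientation; "force": force on the tool from outside, world axes, zero at the start; "moment": the same for the moment, N m; "finger_gap": finger opening in mm.
Only numpy, scipy, OpenCV 4.12 (cv2) and the standard library are available. Lean on these libraries where they do the work, as an engineer would, in place of code of your own. Each camera call takes 0.05 s, during which the arm holds its last target.

### The job

Push the blue tube block across the black scanner stage into the corner of the two white fences, so that it sits square and flush there, its long side against the far fence and one end against the left fence (far and left as seen from the robot). Slide it, do not lift it off the stage, leave the orange block and the amber jar where they are, and let go.

Things in the scene. Friction and masses are not known exactly. Their poses are not given: they have to be found in the camera images.
- stage: Fixed black plate on the bench, 12 mm thick, with 2 white fences 18 mm tall, 14 thick. Origin: fences' inner corner, on plate top. x away from robot, y left (yaw up to 12 deg), z up. Far fence: inner face x=0, along y -380 to 20. Left fence: inner face y=0, along x -306 to 0. Plate: x -320 to 20, y -380 to 20. Teal window marks the seat: flush, block origin at x -32, y -48 mm.
- blue_block: Loose blue aluminium tube block, 64 (x) x 96 (y) x 40 mm, about 0.45 kg; white tube caps stand 8 mm above its top. Origin: centre of underside, z up. Yaw within 12 deg of the stage's. Starts at one of two spots on the plate: near the left fence but about 140 mm short of the far one, or near the far fence about 200 mm from the left one; each way into the corner is clear.
- orange_block: Loose bystander, same shape as the blue block but orange, on the plate at the other of the two spots. Origin: centre of underside; x along its 64 mm, y along its 96 mm. (A green tube rack, 190 x 90 x 55 mm, stands on the bench beyond the plate's right edge, 20 mm or more off.)
- jar: Loose amber jar with a white cap, 56 mm across and 85 mm high, on the bench 50 mm or more left of the left fence: a bystander. Origin: centre of the underside.
Not all that is in view belongs to the job. There is more than one size of the blue_block; the job needs the largest.

How it is judged (in metres and radians):
At the end, for the whole second after the job is handed in: The blue block lies flat and still on the stage in the fence corner, its long side within 12 mm of the far fence, its end within 12 mm of the left fence and square to them within 10 degrees (x of blue_block in the frame of stage between -0.044 and -0.025 m and y of blue_block in the frame of stage between -0.06 and -0.041 m and z of blue_block in the frame of stage between -0.006 and 0.006 m and angle between the x axis of blue_block and the x axis of stage, either way round below 0.175 rad and angle between blue_block's own z axis and vertical below 0.1 rad and linear speed of blue_block below 0.02 m/s); the robot touches nothing.
It fails at once if the orange block is shifted by more than 20 mm (distance of orange_block from where it was at the start of the episode above 0.02 m).
It fails at once if the amber jar is shifted by more than 20 mm (distance of jar from where it was at the start of the episode above 0.02 m).
It fails at once if the blue block is lifted more than 20 mm off the stage (z of blue_block in the frame of stage above 0.02 m).
It fails at once if the blue block is tipped by more than 30 degrees (angle between blue_block's own z axis and vertical above 0.52 rad).
It also fails if it takes over 42 s, if anything falls off the work surface, if the arm or the gripper's body presses on something with over 40 N, if the wrist force passes 120 N, or if a joint passes its speed limit or range.

## Working session

There is one attempt and no reset: what is moved stays moved. The work goes in short steps, Python scripts to look and compute and a shell command to move; the robot and the scene stay as the last step left them, time stands still between calls to the robot, and variables do not carry over. Pictures are saved under pics/ and viewed, and the job is handed in when it is done.

```bash
mkdir -p pics
python3 - <<'E'
from workcell import env
import cv2,json
s=env.sense();print({k:s[k] for k in("time_s","eef_pos","orientation","finger_gap","force")})
for c in("scene","top"):
    im=env.camera(c);cv2.imwrite(f"pics/{c}0.png",im[:,:,::-1])
    for n in("stage","blue_block","orange_block","jar"):
        print(c,n,[(d["box"],round(d["p"],2)) for d in env.look_for(n,c)[:4]])
    k=env.calibration(c);print(c,k)
E
```

```text
{'time_s': 0.0, 'eef_pos': array([163.38492079, 654.11002912, 208.02757832]), 'orientation': array([ 1.22115448e-01,  9.92515252e-01, -1.12335988e-03, -1.72806064e-04]), 'finger_gap': 85.43719264034449, 'force': array([-0.73972478,  0.14815315, -0.56251596])}
scene stage [([149.0, 172.6, 366.3, 297.0], 0.55)]
scene blue_block [([241.5, 228.5, 285.1, 270.3], 0.88), ([390.0, 201.5, 426.7, 228.7], 0.87), ([71.7, 271.1, 111.2, 296.9], 0.85)]
scene orange_block [([251.0, 182.8, 290.4, 214.9], 0.65)]
scene jar [([317.4, 161.5, 335.8, 191.7], 0.82)]
scene {'fovy': 44.69600577833303, 'cx': 282.47109541139343, 'cy': 226.62270510013226, 'R': array([[ 0.77492292,  0.63204917, -0.00288339],
       [ 0.36007167, -0.44520542, -0.81984177],
       [-0.51946401,  0.63427595, -0.57258288]]), 't': array([-416.70410717, -252.39762343, 1692.91512868])}
top stage [([208.8, 151.3, 343.9, 288.0], 0.75)]
top blue_block [([390.9, 259.9, 413.6, 289.3], 0.87), ([178.2, 123.3, 202.4, 154.0], 0.78), ([283.1, 189.3, 315.6, 208.9], 0.76)]
top orange_block [([226.0, 227.9, 259.2, 250.9], 0.81)]
top jar [([169.7, 210.1, 194.9, 231.6], 0.53)]
top {'fovy': 44.20528846676733, 'cx': 274.4156095992389, 'cy': 205.47585281956634, 'R': array([[ 0.01884241, -0.99972775,  0.01376162],
       [-0.99306077, -0.02031127, -0.11583508],
       [ 0.11608306, -0.01148351, -0.99317312]]), 't': array([-140.02565819,  626.00542642, 1553.94702843])}
```

Run:
```python
import cv2
a=cv2.imread("pics/top0.png");cv2.imwrite("pics/top0z.png",cv2.resize(a[110:310,150:430],(784,560),interpolation=cv2.INTER_CUBIC))
```

```text
(no output)
```

View pics/top0z.png

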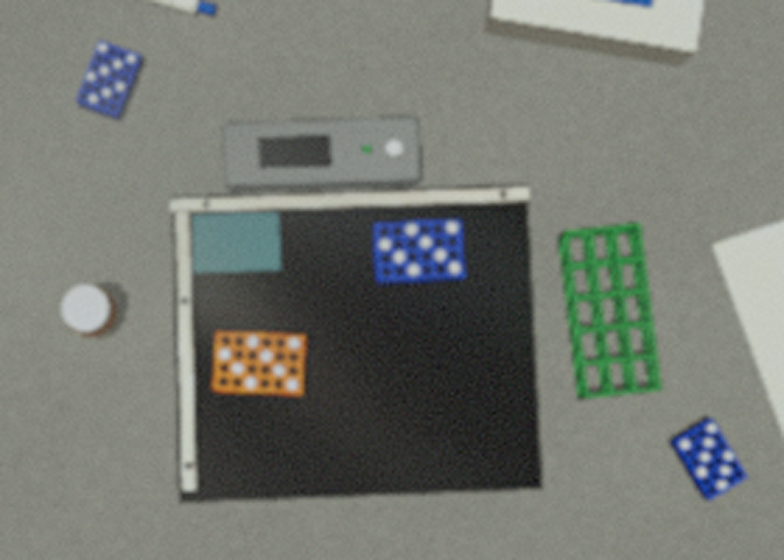

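View pics/scene0.png

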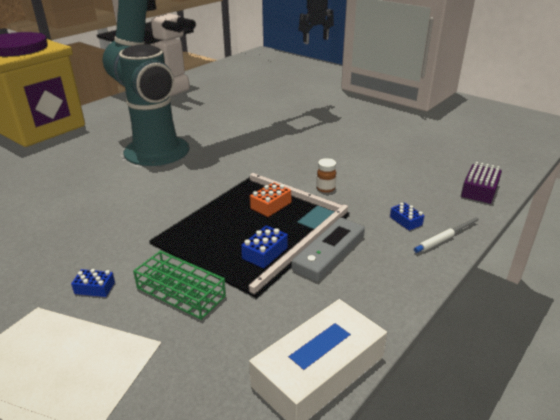

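The top view shows the blue block near the far fence, with its centre at about zoom (419,250). The orange block is near the left fence at about (259,363), the teal seat is at the far-left corner, and two smaller blue look-alikes lie off the plate. Next I'll fit the stage and block poses.

```bash
cat > h.py <<'E'
import numpy as np,cv2
from scipy.optimize import least_squares
def K(c,H=420):
    f=H/2/np.tan(np.radians(c["fovy"]/2));return f
def proj(c,X):
    p=np.asarray(X,float)@c["R"].T+c["t"];f=K(c);return np.c_[f*p[:,0]/p[:,2]+c["cx"],f*p[:,1]/p[:,2]+c["cy"]]
def ray(c,uv,z):
    uv=np.atleast_2d(uv);f=K(c);d=np.c_[(uv[:,0]-c["cx"])/f,(uv[:,1]-c["cy"])/f,np.ones(len(uv))]@c["R"]
    o=-c["R"].T@c["t"];return o+d*((z-o[2])/d[:,2])[:,None]
def s2w(st,P):
    P=np.asarray(P,float);x,y,a=st;R=np.array([[np.cos(a),-np.sin(a)],[np.sin(a),np.cos(a)]])
    return np.c_[P[:,:2]@R.T+[x,y],P[:,2]+12]
def w2s(st,P):
    x,y,a=st;R=np.array([[np.cos(a),-np.sin(a)],[np.sin(a),np.cos(a)]]);return (np.atleast_2d(P)[:,:2]-[x,y])@R
def fitrect(c,im,kind,top=52):
    hsv=cv2.cvtColor(im,cv2.COLOR_RGB2HSV)
    rng={"blue":((108,100,60),(130,255,255)),"orange":((5,120,100),(20,255,255))}[kind]
    return cv2.inRange(hsv,*rng)
E
python3 - <<'E'
from h import *
from workcell import env
c=env.calibration("top");print("cam",-c["R"].T@c["t"])
z=lambda u,v:((u+.5)/2.8+150-.5,(v+.5)/2.8+110-.5)
uv=np.array([z(541,487),z(181,501),z(529,188),z(529,204),z(170,201),z(192,211)])
P=np.array([[-320,-380,0],[-320,20,0],[14,-380,18],[0,-380,18],[14,14,18],[0,0,18]],float)
# fence thickness 14; left fence outer y=14
f=lambda s:(proj(c,s2w(s,P))-uv).ravel()
r=least_squares(f,[700,100,0]);print("stage",r.x,np.degrees(r.x[2]));print(r.fun.reshape(-1,2).round(1))
im=cv2.cvtColor(cv2.imread("pics/top0.png"),cv2.COLOR_BGR2RGB)
for kind in("blue","orange"):
    m=fitrect(c,im,kind);m=cv2.morphologyEx(m,cv2.MORPH_CLOSE,np.ones((7,7)))
    n,l,s,cc=cv2.connectedComponentsWithStats(m)
    for i in range(1,n):
        if s[i,4]>150:
            v,u=np.nonzero(l==i);X=ray(c,np.c_[u,v],52)[:,:2].astype(np.float32)
            rc=cv2.minAreaRect(X);cs=cv2.boxPoints(rc);print(kind,s[i,:4],rc,w2s(r.x,rc[0]).round(1))
def jr(b,h=85):
    return ray(c,[[(b[0]+b[2])/2,(b[1]+b[3])/2]],h)
print("jar",jr([169.7,210.1,194.9,231.6]))
E
```

```text
cam [ 443.91292076 -109.42780706 1617.778792  ]
stage [6.89096996e+02 5.22592754e+01 5.55440104e-02] 3.182437371475807
[[ 0.5  1. ]
 [-1.1  0.9]
 [ 0.1 -0.2]
 [ 0.3 -1.5]
 [ 1.7 -0.6]
 [-1.5  0.2]]
blue [346  95  38  17] ((954.8728637695312, -402.9848937988281), (115.65284729003906, 35.175987243652344), 81.23664855957031) [[ 240.1 -469.3]]
blue [178 126  22  25] ((831.3564453125, 141.68228149414062), (48.416015625, 72.17265319824219), 70.06663513183594) [[147.   81.4]]
blue [283 187  34  25] ((647.7744750976562, -202.68077087402344), (71.02851104736328, 101.91761779785156), 4.241187572479248) [[ -55.4 -252.3]]
blue [390 260  26  28] ((428.7416687011719, -517.4950561523438), (75.15864562988281, 51.803627014160156), 31.03279685974121) [[-291.6 -554.4]]
orange [225 228  35  24] ((522.5213012695312, -31.754962921142578), (101.21984100341797, 69.13815307617188), 88.6203384399414) [[-171.   -74.6]]
jar [[571.56097357 145.2556953   85.        ]]
```

```bash
cat > fit.py <<'E'
from h import *
from workcell import env
c=env.calibration("top");d=env.calibration("scene")
z=lambda u,v:((u+.5)/2.8+150-.5,(v+.5)/2.8+110-.5)
uv=np.array([z(541,487),z(181,501),z(529,188),z(529,204),z(170,201),z(192,211),z(281,272)])
P=np.array([[-320,-380,0],[-320,20,0],[14,-380,18],[0,-380,18],[14,20,18],[0,0,18],[-64,-96,0]],float)
f=lambda s:(proj(c,s2w(s,P))-uv).ravel()
r=least_squares(f,[700,100,0],loss="soft_l1")
if __name__=="__main__":
    print("stage",r.x,np.degrees(r.x[2]));print(f(r.x).reshape(-1,2).round(1))
    a=cv2.imread("pics/top0.png");b=cv2.imread("pics/scene0.png")
    outs=[]
    for k,im,(x0,y0,x1,y1) in((c,a,(195,140,365,300)),(d,b,(140,160,370,300))):
        s=4 if k is c else 3
        o=cv2.resize(im[y0:y1,x0:x1],None,fx=s,fy=s,interpolation=cv2.INTER_CUBIC)
        for L,col in(([[-320,-380,0],[-320,20,0],[20,20,0],[20,-380,0]],(0,255,255)),([[0,0,18],[0,-380,18],[14,-380,18],[14,20,18],[0,20,18]],(0,0,255)),([[0,0,18],[-306,0,18],[-306,14,18],[0,14,18]],(255,0,255)),([[0,0,0],[-64,0,0],[-64,-96,0],[0,-96,0]],(0,255,0))):
            q=(proj(k,s2w(r.x,L))+.5-[x0,y0])*s
            cv2.polylines(o,[q.round().astype(int)],True,col,1)
        cv2.imwrite(f"pics/fit_{'top' if k is c else 'scene'}.png",o)
E
python3 fit.py
```

```text
stage [6.88705002e+02 5.07930231e+01 5.47733653e-02] 3.13828266257504
[[ 0.9  1.3]
 [-0.7  1.1]
 [ 0.5  0. ]
 [ 0.8 -1.3]
 [ 0.3 -0.4]
 [-1.   0.3]
 [-1.  -1.4]]
```

View pics/fit_top.png

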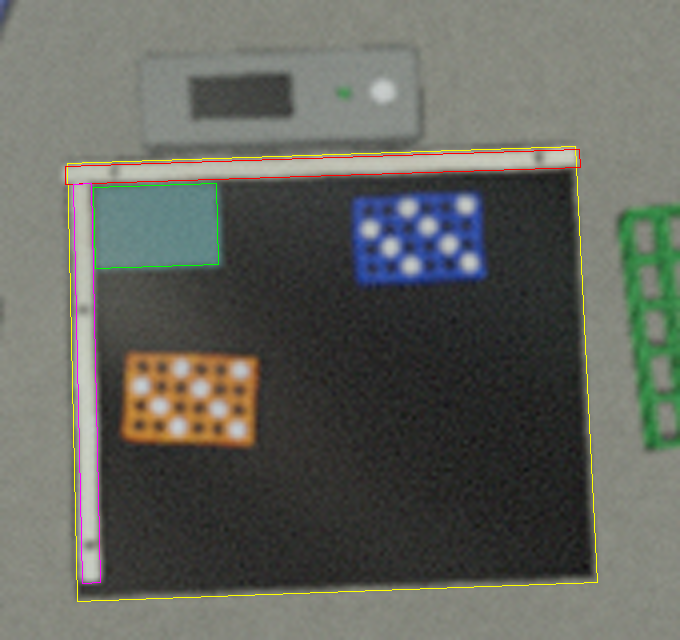

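View pics/fit_scene.png

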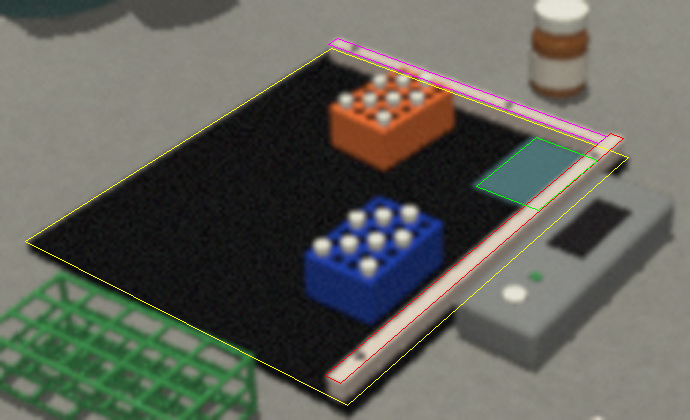

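The fit overlay matches both views to about 1 px. In the stage frame the blue block is at (-55,-252) and about 1° off square. I'll push it +x against the far fence where it stands, since the orange block is far away there. Then I'll push it +y along the fence into the corner. First I move over the plate with the fingers partly shut.

```bash
python3 -m handwheel '[[[0.25,0.41,-0.86,0,0,0,0],[0.25,0.41,-0.86,0,0,0,0],[0.25,0.41,-0.86,0,0,0,0],[0.25,0.41,-0.86,0,0,0,0],[0.25,0.41,-0.86,0,0,0,0]]]' 30
python3 -m handwheel '[[[0.25,0.41,-0.86,0,0,0,0.1],[0.25,0.41,-0.86,0,0,0,0.1],[0.25,0.41,-0.86,0,0,0,0.1],[0.25,0.41,-0.86,0,0,0,0.1],[0.25,0.41,-0.86,0,0,0,0.1]]]'
python3 -m handwheel '[[[0.25,0.41,-0.86,0,0,0,0.1],[0.25,0.41,-0.86,0,0,0,0.1],[0.25,0.41,-0.86,0,0,0,0.1],[0.25,0.41,-0.86,0,0,0,0.1],[0.25,0.41,-0.86,0,0,0,0.1]]]'
```

```text
time_s: 1.12
eef_pos: [267.2, 437.2, 209.6]
orientation: [0.124, 0.992, -0.0, 0.0]
force: [0.0, 0.8, 0.1]
finger_gap: 21.1
time_s: 1.75
eef_pos: [370.1, 223.3, 209.9]
orientation: [0.046, 0.999, 0.0, 0.001]
force: [-0.0, 0.6, -0.4]
finger_gap: 21.8
time_s: 2.38
eef_pos: [473.1, 8.5, 209.6]
orientation: [-0.033, 0.999, 0.0, 0.0]
force: [-0.3, 0.3, 0.7]
finger_gap: 21.5
```

```bash
python3 -m handwheel '[[[0.25,0.38,-0.86,0,0,0,0],[0.25,0.38,-0.86,0,0,0,0],[0.25,0.38,-0.86,0,0,0,0],[0.25,0.38,-0.86,0,0,0,0],[0.25,0.38,-0.86,0,0,0,0]]]'
python3 - <<'E'
from fit import *
import cv2
for n in("top","wrist"):
    im=env.camera(n);cv2.imwrite(f"pics/{n}1.png",im[:,:,::-1])
    if n=="top": t=im
cv2.imwrite("pics/top1z.png",cv2.resize(t[130:300,170:400],None,fx=3,fy=3)[:,:,::-1])
E
```

```text
time_s: 3.0
eef_pos: [568.1, -205.3, 208.9]
orientation: [-0.034, 0.999, 0.0, 0.0]
force: [-0.0, 0.5, 0.7]
finger_gap: 21.3
```

View pics/wrist1.png

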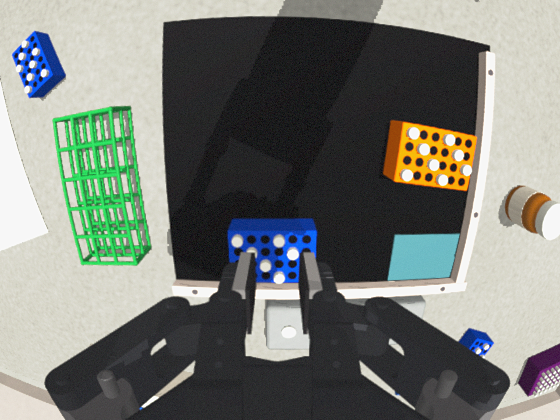

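View pics/top1z.png

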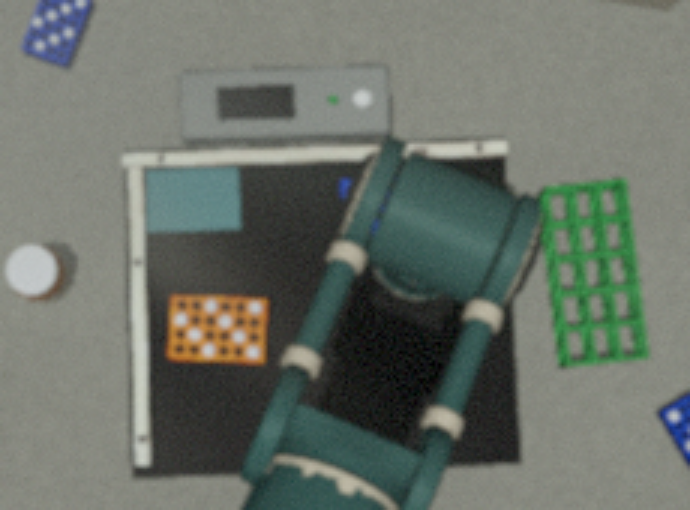

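The wrist view shows the blue block at about (272,250), with the fingers only seeming to cover it because of parallax. I'll check the block's position with the fisheye model.

```bash
cat >> h.py <<'E'
def fray(c,uv,z):
    uv=np.atleast_2d(np.asarray(uv,float));f=K(c);p=uv-[c["cx"],c["cy"]];r=np.linalg.norm(p,axis=1);th=r/f
    d=np.c_[np.sin(th)[:,None]*p/r[:,None],np.cos(th)]@c["R"];o=-c["R"].T@c["t"];return o+d*((z-o[2])/d[:,2])[:,None]
def fproj(c,X):
    p=np.asarray(X,float)@c["R"].T+c["t"];q=np.hypot(p[:,0],p[:,1]);th=np.arctan2(q,p[:,2]);return p[:,:2]/q[:,None]*(th*K(c))[:,None]+[c["cx"],c["cy"]]
E
python3 - <<'E'
from fit import *
c=env.calibration("wrist");print("cam",-c["R"].T@c["t"])
print("tcp px",fproj(c,[env.sense()["eef_pos"]]))
print("near-top corners",fray(c,[[229,220],[317,220]],52).round(1))
print("fence inner corner top",fray(c,[[456,284]],30), "exp",s2w(r.x,[[0,0,18]]))
print("teal near corners",fray(c,[[395,235],[460,234]],12).round(1),"exp",s2w(r.x,[[-64,-96,0],[-64,0,0]]).round(1))
print("fence right inner end",fray(c,[[176,282]],30),s2w(r.x,[[0,-380,18]]))
print("orange front",fray(c,[[397,123],[476,132]],52), fray(c,[[385,182]],12))
E
```

```text
cam [ 490.42709484 -208.7958512   372.28352803]
tcp px [[277.16990163 250.32310355]]
near-top corners [[ 608.5 -250.3   52. ]
 [ 601.9 -157.9   52. ]]
fence inner corner top [[690.86694217  53.22938063  30.        ]] exp [[688.70500154  50.79302309  30.        ]]
teal near corners [[629.4 -49.6  12. ]
 [623.7  48.6  12. ]] exp [[630.1 -48.6  12. ]
 [624.8  47.3  12. ]]
fence right inner end [[ 704.9080427  -319.92601619   30.        ]] [[ 709.50847456 -328.63709631   30.        ]]
orange front [[492.37086877 -85.14338763  52.        ]
 [487.35452542  14.5889164   52.        ]] [[563.30569603 -75.02289728  12.        ]]
```

```bash
python3 -m handwheel '[[[0.25,0,0.01,-0.25,0,0,0],[0.25,0,0.01,-0.5,0,0,0],[0.25,0,0.01,-0.65,0,0,0],[0.25,0,0.01,-0.735,0,0,0],[0.25,0,0.01,-0.735,0,0,0]]]'
python3 -m handwheel '[[[0.25,0.05,0,0,0,0,0],[0.25,0.1,0,0,0,0,0],[0.25,0.14,0,0,0,0,0],[0.25,0.16,0,0,0,0,0]]]'
python3 -m handwheel '[[[0.25,0.02,0,0,0,0,0],[0.25,0.04,0,0,0,0,0],[0.25,0.06,0,0,0,0,0],[0.25,0.06,0,0,0,0,0]]]'
```

```text
time_s: 3.72
eef_pos: [564.0, -199.2, 23.5]
orientation: [-0.036, 0.999, 0.001, -0.002]
force: [0.5, -0.2, 0.4]
finger_gap: 21.3
time_s: 4.22
eef_pos: [606.8, -202.8, 26.4]
orientation: [-0.035, 0.999, -0.0, -0.0]
force: [-7.3, -1.1, 5.5]
finger_gap: 21.5
time_s: 4.72
eef_pos: [620.0, -202.7, 25.5]
orientation: [-0.035, 0.999, 0.0, -0.001]
force: [-4.4, -0.4, 4.1]
finger_gap: 21.6
```

```bash
python3 -m handwheel '[[[0.25,0.01,0,0,0,0,0],[0.25,0.02,0,0,0,0,0],[0.25,0.02,0,0,0,0,0]]]'
python3 -m handwheel '[[[0.25,0.01,0,0,0,0,0],[0.25,0.02,0,0,0,0,0],[0.25,0.02,0,0,0,0,0]]]'
```

```text
time_s: 5.1
eef_pos: [624.9, -202.7, 25.5]
orientation: [-0.035, 0.999, 0.0, -0.001]
force: [-5.0, -0.6, 4.0]
finger_gap: 21.1
time_s: 5.48
eef_pos: [629.4, -202.5, 25.4]
orientation: [-0.035, 0.999, 0.0, -0.002]
force: [-7.4, 0.1, 5.1]
finger_gap: 20.9
```

```bash
python3 -m handwheel '[[[0.25,0.01,0,0,0,0,0],[0.25,0.015,0,0,0,0,0],[0.25,0.015,0,0,0,0,0]]]'
python3 - <<'E'
from fit import *
im=env.camera("scene");cv2.imwrite("pics/scene2.png",cv2.resize(im[160:300,140:370],None,fx=3,fy=3,interpolation=2)[:,:,::-1])
im=env.camera("wrist");cv2.imwrite("pics/wrist2.png",im[:,:,::-1])
E
```

```text
time_s: 5.85
eef_pos: [629.5, -202.4, 25.3]
orientation: [-0.035, 0.999, 0.001, -0.005]
force: [-15.8, -0.5, 12.5]
finger_gap: 21.3
```

View pics/scene2.png

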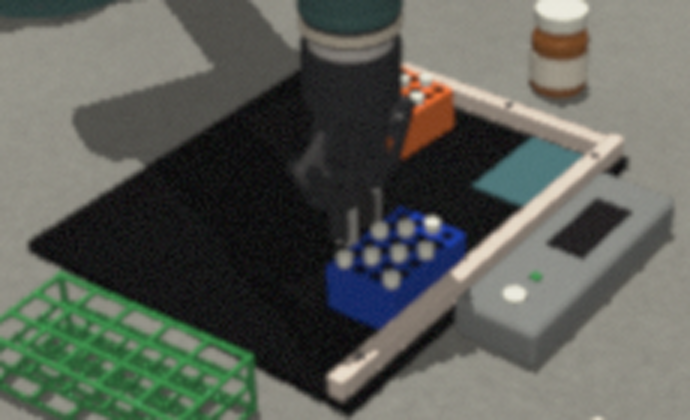

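View pics/wrist2.png

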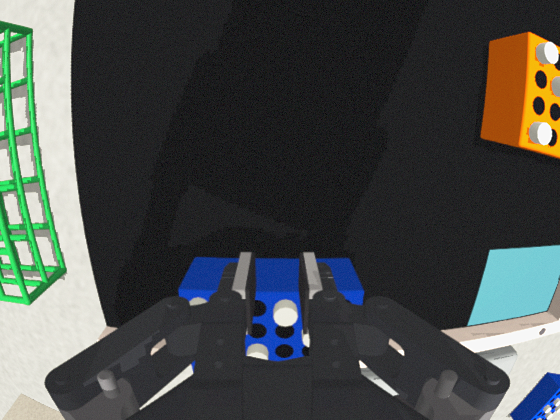

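The rising force (-16 N) and the pictures show the block is flush on the far fence. Next I back off, lift, turn 90° and go round to its right end.

```bash
python3 -m handwheel '[[[0.25,-0.1,0,0,0,0,0],[0.25,-0.16,0,0.1,0,0,-0.1],[0.25,-0.16,0,0.35,0,0,-0.22],[0.25,-0.1,-0.1,0.5,0,0,-0.34],[0.25,0.1,-0.3,0.5,0,0,-0.46],[0.25,0.15,-0.31,0.5,0,0,-0.58],[0.25,0.15,-0.31,0.5,0,0,-0.7],[0.25,0.15,-0.31,0.5,0,0,-0.82]]]'
python3 -m handwheel '[[[0.25,0,0,0,0,0,-0.12],[0.25,0,0,0,0,0,-0.19],[0.25,0,0,0,0,0,-0.19],[0.25,0,0,0,0,0,-0.19]]]'
python3 - <<'E'
from fit import *
im=env.camera("wrist");cv2.imwrite("pics/wrist3.png",im[:,:,::-1])
E
```

```text
time_s: 6.95
eef_pos: [673.3, -280.5, 150.2]
orientation: [0.573, 0.82, 0.0, 0.001]
force: [-0.5, 0.4, 0.8]
finger_gap: 21.5
time_s: 7.45
eef_pos: [672.7, -280.2, 150.5]
orientation: [0.685, 0.728, 0.0, 0.0]
force: [-0.7, 1.3, 0.5]
finger_gap: 21.5
```

View pics/wrist3.png

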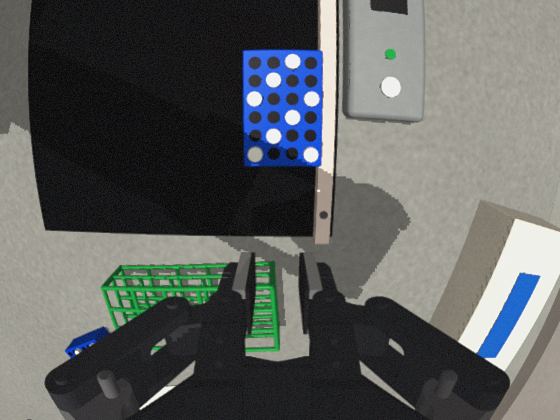

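Run:
```python
from fit import *
c=env.calibration("wrist");print("cam",-c["R"].T@c["t"])
X=fray(c,[[245,166],[322,164],[244,51],[322,52]],52);print(X.round(1),w2s(r.x,X).round(1))
X=fray(c,[[317,236],[316,130]],30);print("fence in top",w2s(r.x,X).round(1))
print("tcp st",w2s(r.x,env.sense()["eef_pos"]))
```

```text
cam [ 668.1764411  -203.55034833  313.9814106 ]
[[ 645.2 -252.3   52. ]
 [ 708.1 -246.6   52. ]
 [ 639.5 -158.5   52. ]
 [ 701.1 -155.2   52. ]] [[ -60.1 -300.2]
 [   3.1 -298. ]
 [ -60.6 -206.3]
 [   1.1 -206.3]]
fence in top [[   4.7 -370.8]
 [  -0.  -271.6]]
tcp st [[ -34.22900422 -329.54934577]]
```

```bash
python3 -m handwheel '[[[0.25,-0.016,0,-0.2,0,0,0],[0.25,-0.016,0,-0.4,0,0,0],[0.25,-0.016,0,-0.5,0,0,0],[0.25,-0.016,0,-0.5,0,0,0]]]'
python3 -m handwheel '[[[0.25,-0.003,0.05,0,0,0,0],[0.25,-0.005,0.09,0,0,0,0],[0.25,-0.008,0.14,0,0,0,0],[0.25,-0.011,0.2,0,0,0,0],[0.25,-0.014,0.26,0,0,0,0],[0.25,-0.017,0.32,0,0,0,0],[0.25,-0.02,0.37,0,0,0,0],[0.25,-0.022,0.4,0,0,0,0]]]'
python3 - <<'E'
from fit import *
print("tcp st",w2s(r.x,env.sense()["eef_pos"]))
im=env.camera("wrist");cv2.imwrite("pics/wrist4.png",im[:,:,::-1])
E
```

```text
time_s: 8.0
eef_pos: [665.8, -279.0, 22.1]
orientation: [0.685, 0.728, -0.001, -0.003]
force: [-0.2, -0.3, 0.2]
finger_gap: 21.1
time_s: 9.0
eef_pos: [664.4, -180.7, 28.0]
orientation: [0.685, 0.728, 0.0, 0.002]
force: [-0.2, -6.6, 4.8]
finger_gap: 21.9
tcp st [[ -36.89617402 -229.78127267]]
```

View pics/wrist4.png

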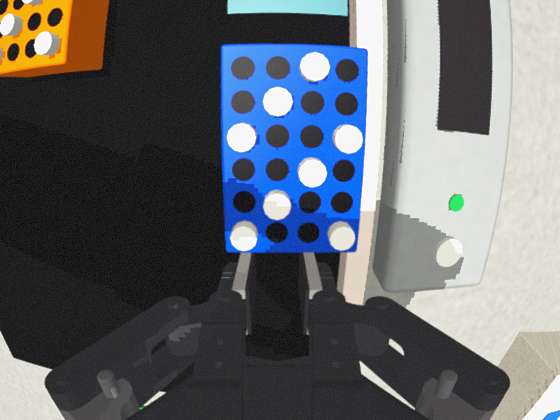

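The block slides along the fence squarely, so I continue.

```bash
python3 -m handwheel '[[[0.25,-0.003,0.06,0,0,0,0],[0.25,-0.006,0.12,0,0,0,0],[0.25,-0.009,0.18,0,0,0,0],[0.25,-0.012,0.24,0,0,0,0],[0.25,-0.015,0.3,0,0,0,0],[0.25,-0.018,0.35,0,0,0,0],[0.25,-0.021,0.39,0,0,0,0],[0.25,-0.023,0.42,0,0,0,0]]]'
python3 -m handwheel '[[[0.25,-0.001,0.015,0,0,0,0],[0.25,-0.002,0.03,0,0,0,0],[0.25,-0.002,0.03,0,0,0,0]]]'
python3 - <<'E'
from fit import *
print("tcp st",w2s(r.x,env.sense()["eef_pos"]))
im=env.camera("wrist");cv2.imwrite("pics/wrist5.png",im[:,:,::-1])
E
```

```text
time_s: 10.05
eef_pos: [658.7, -76.3, 28.0]
orientation: [0.685, 0.728, 0.0, 0.002]
force: [-0.2, -8.5, 5.8]
finger_gap: 21.5
time_s: 10.42
eef_pos: [658.2, -68.6, 27.9]
orientation: [0.685, 0.728, 0.001, 0.002]
force: [-0.4, -5.4, 7.3]
finger_gap: 21.4
tcp st [[ -36.9971218  -117.50503136]]
```

View pics/wrist5.png

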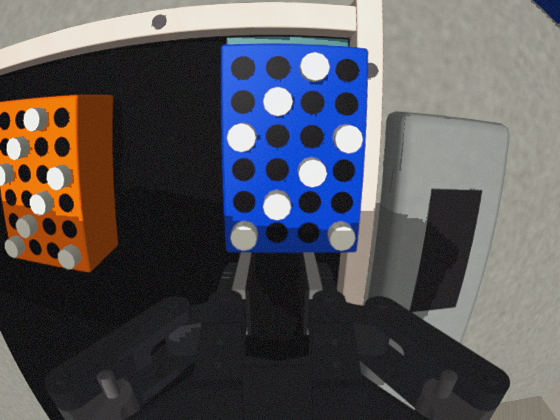

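```bash
python3 -m handwheel '[[[0.25,-0.001,0.015,0,0,0,0],[0.25,-0.002,0.025,0,0,0,0],[0.25,-0.002,0.025,0,0,0,0]]]'
python3 -m handwheel '[[[0.25,0,0.01,0,0,0,0],[0.25,-0.001,0.015,0,0,0,0],[0.25,-0.001,0.015,0,0,0,0]]]'
python3 - <<'E'
from fit import *
print("tcp st",w2s(r.x,env.sense()["eef_pos"]))
im=env.camera("wrist");cv2.imwrite("pics/wrist6.png",im[:,:,::-1])
E
```

```text
time_s: 10.85
eef_pos: [657.7, -62.5, 28.0]
orientation: [0.686, 0.728, 0.0, 0.002]
force: [0.2, -6.7, 6.9]
finger_gap: 21.2
time_s: 11.22
eef_pos: [657.6, -59.0, 28.0]
orientation: [0.686, 0.728, 0.0, 0.002]
force: [-0.3, -7.1, 6.1]
finger_gap: 21.3
tcp st [[ -37.09914549 -107.88484731]]
```

View pics/wrist6.png

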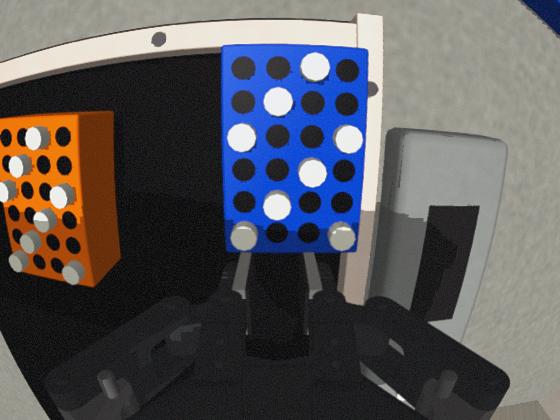

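Nearly in. The force has not risen yet, so I push a few mm more.

```bash
python3 -m handwheel '[[[0.25,0,0.01,0,0,0,0],[0.25,-0.001,0.012,0,0,0,0],[0.25,-0.001,0.012,0,0,0,0]]]'
```

```text
time_s: 11.65
eef_pos: [657.4, -56.1, 28.0]
orientation: [0.686, 0.728, 0.0, 0.002]
force: [1.0, -6.9, 5.8]
finger_gap: 21.4
```

```bash
python3 -m handwheel '[[[0.25,0,0.01,0,0,0,0],[0.25,-0.001,0.012,0,0,0,0],[0.25,-0.001,0.012,0,0,0,0]]]'
```

```text
time_s: 12.02
eef_pos: [657.7, -55.7, 28.1]
orientation: [0.685, 0.728, -0.0, 0.004]
force: [1.5, -14.8, 5.2]
finger_gap: 21.2
```

Force has jumped to -15 N, so the block is seated on the left fence. I back off and check.

```bash
python3 -m handwheel '[[[0.25,0,-0.06,0,0,0,0],[0.25,0,-0.15,0,0,0,0],[0.25,0,-0.2,0.2,0,0,0],[0.25,0,-0.3,0.4,0,0,0],[0.25,-0.1,-0.55,0.5,0,0,0],[0.25,-0.2,-0.8,0.5,0,0,0],[0.25,-0.3,-1,0.5,0,0,0],[0.25,-0.3,-1,0.5,0,0,0]]]'
python3 - <<'E'
from fit import *
for n in("top","wrist","scene"):
    im=env.camera(n);cv2.imwrite(f"pics/{n}7.png",im[:,:,::-1])
    if n=="top": t=im
k=4;x0,y0,x1,y1=195,140,365,280
o=cv2.resize(t[y0:y1,x0:x1],None,fx=k,fy=k,interpolation=2)[:,:,::-1].copy()
for L,col in(([[0,0,18],[0,-380,18]],(0,0,255)),([[0,0,18],[-306,0,18]],(255,0,255)),([[0,0,40],[-64,0,40],[-64,-96,40],[0,-96,40]],(0,255,0))):
    cv2.polylines(o,[((proj(c,s2w(r.x,L))+.5-[x0,y0])*k).round().astype(int)],True,col,1)
cv2.imwrite("pics/top7z.png",o)
for kind in("blue","orange"):
    m=cv2.morphologyEx(fitrect(c,t,kind),cv2.MORPH_CLOSE,np.ones((7,7)))
    n,l,s,cc=cv2.connectedComponentsWithStats(m)
    for i in range(1,n):
        if s[i,4]>150 and 205<s[i,0]<330 and s[i,1]>130:
            v,u=np.nonzero(l==i);rc=cv2.minAreaRect(ray(c,np.c_[u,v],52)[:,:2].astype(np.float32));print(kind,rc,w2s(r.x,rc[0]).round(1))
print(env.look_for("jar","top")[:2])
E
```

```text
time_s: 13.02
eef_pos: [577.7, -305.4, 150.1]
orientation: [0.688, 0.726, -0.0, -0.001]
force: [1.1, 0.5, -0.5]
finger_gap: 21.5
blue ((659.440673828125, -1.36041259765625), (64.4420166015625, 94.71146392822266), 3.311840295791626) [[-32.1 -50.5]]
orange ((522.5894775390625, -31.686420440673828), (101.07949829101562, 69.27119445800781), 88.6203384399414) [[-170.4  -73.3]]
[{'box': [170.6, 210.7, 194.2, 231.2], 'p': 0.65}]
```

View pics/top7z.png

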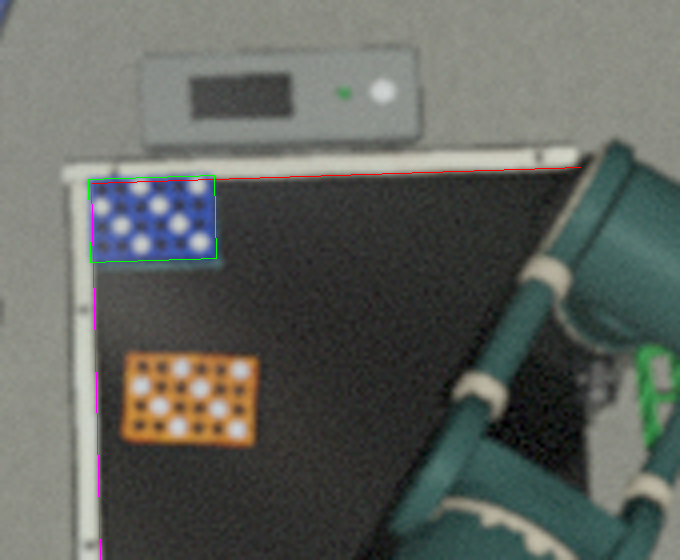

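View pics/wrist7.png

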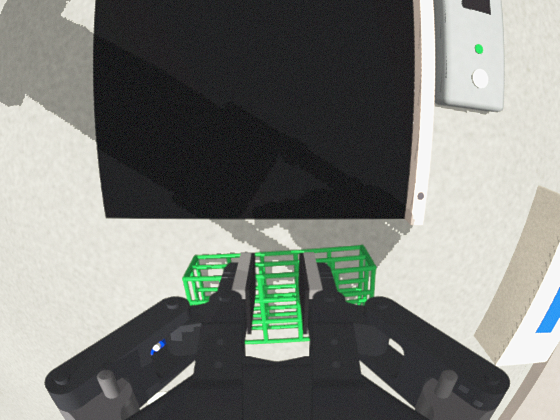

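View pics/scene7.png

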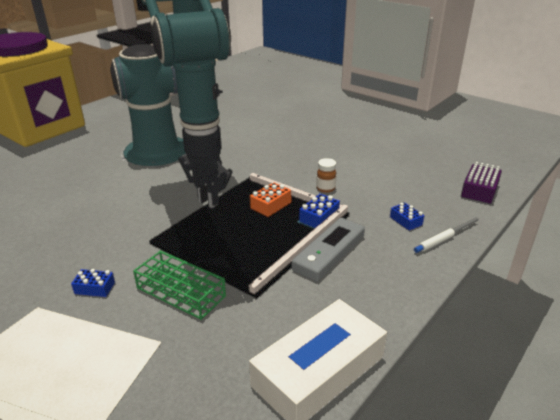

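The top view shows the blue block filling the green seat outline in the corner, measured at about (-32,-50) and 0.2° off square. The orange block and jar have not moved, and the tool is in free air at z = 150.

```bash
python3 -c "
from workcell import env
print(env.hand_in(), env.sense()['time_s'])"
```

```text
the job is handed in; nothing more can be done
the job is handed in; nothing more can be done
```

The blue block is seated in the corner of the two fences and the job is handed in; no verdict was reported. I slid the large blue block +x onto the far fence, then +y along it onto the left fence. Each push ended with the force rising to about 15 N. I then backed off and left the tool clear at z = 150 mm, at about 13 s.

**Blue block:** the last top picture puts it at about x -32, y -50 mm in the stage frame and about 0.2° off square, against the ideal -32, -48. I trust that to about 2–3 mm, since the stage fit is good to about 1 px.

**Bystanders:** the orange block stayed put (under 1 mm measured change), and so did the jar (its box moved by less than 1 px).

No check failed. The stage fit disagreed with the wrist camera by a few mm, and by about 9 mm at the far fence's right end, away from the seat.

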